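# Clear down the hand-tinning station

## Task

Clear down this soldering station for the end of the shift: first put the flux bottle that stands in the way on the solder deck back upright in the free bay of the bottle caddy, then scrape all the solder chips off the deck into the trough at its end with the scraper, keeping the gripper's fingers off the chips, and stand the scraper back on its brown board. Hang every dip basket in sight by its handle, without setting it swinging hard, on the drip rack, one to a hook in any order, before or after the scraping. Leave the other bottle, the tape roll and the side cutters where they are.

Things in the scene. Friction and masses are not known exactly. Their poses are not given: they have to be found in the camera images.
- flux: Flux bottle left standing on the solder deck, to be put away: white round plastic bottle 48 mm in diameter up to 70 mm, shoulder to 80 mm, aluminium screw cap 34 mm in diameter from 80 to 104 mm (its top); 140 g. Origin: centre of its underside, z up.
- bay (a point): Centre of the inner floor, 5 mm above the bench, of the free bay of the fixed plywood bottle caddy: 140 (x) x 74 (y) x 40 mm high, walls 5 mm, a 5 mm divider across its middle making two open bays of 62 x 64 mm. x points along the caddy from the free bay to the bay of the other bottle, 67 mm away.
- bottle2: The other bottle, the same as the flux bottle, already in its bay of the caddy; leave it there. Origin: centre of its underside.
- deck: Fixed solder deck: flat dark grey top 150 (its x) x 220 (its y) mm, 36 mm above the bench, with 3 mm aluminium lips rising 12 mm above it along both long sides and the +y end (inner faces at x = +-75 and y = +110 mm). Its -y end (y = -110 mm) is open and drops into the dross trough. Origin: on the bench under the centre of the flat top.
- trough (a point): Centre of the floor of the dross trough at the deck's -y end, 4 mm above the bench; axes as the deck's. The trough measures 150 (x) x 74 (y) mm inside, 32 mm deep below the deck's top, its outer rims 48 mm above the bench.
- scraper: Scraper: a block 36 (its x, thickness) x 90 (its y, blade length) x 24 mm high with a steel-shod foot, and on top of it an upright black grip rib 16 (x) x 56 (y) mm from 24 to 62 mm height; 160 g. Stands on its foot on the brown board. Origin: centre of its underside.
- board: Fixed thin brown hardboard, 115 (its x) x 250 (its y) x 5 mm, lying on the bench on the robot's side of the deck: the scraper's place. Origin: centre of its underside.
- hook1 (a point): Seat (top of the 8 mm rod, 200 mm above the bench) of the -y end hook of the fixed drip rack; hooks are 140 mm apart along y. The hook points to -x, level from 30 mm behind the seat to 25 mm before it, then turns up to a tip 50 mm before the seat, 22 mm above it. 70 mm behind the seats a 12 mm cross bar, 204 mm high, nothing above it; below, a drip pan 14 mm high.
- hook2 (a point): Seat (top of the 8 mm rod, 200 mm above the bench) of the middle hook of the fixed drip rack; hooks are 140 mm apart along y. The hook points to -x, level from 30 mm behind the seat to 25 mm before it, then turns up to a tip 50 mm before the seat, 22 mm above it. 70 mm behind the seats a 12 mm cross bar, 204 mm high, nothing above it; below, a drip pan 14 mm high.
- hook3 (a point): Seat (top of the 8 mm rod, 200 mm above the bench) of the +y end hook of the fixed drip rack; hooks are 140 mm apart along y. The hook points to -x, level from 30 mm behind the seat to 25 mm before it, then turns up to a tip 50 mm before the seat, 22 mm above it. 70 mm behind the seats a 12 mm cross bar, 204 mm high, nothing above it; below, a drip pan 14 mm high.
- basket1: Steel dip basket standing on the bench (may be absent): open box 60 (its x) x 84 (its y) x 48 mm, slotted walls, rigid upright bail handle of 9 mm black rod in its y-z plane, its level top bar along y from -34 to +34 mm, centre line 120 mm above the underside; opening 67 mm high above the rim. 140 to 250 g. Origin: centre of the underside. The same turned half round.
- basket1_grip (a point): Middle of the handle's top bar of that basket, on the bar's centre line (none if the basket is absent). A hung basket that is knocked swings for some 20 s before it settles.
- basket2: Steel dip basket standing on the bench (may be absent): open box 60 (its x) x 84 (its y) x 48 mm, slotted walls, rigid upright bail handle of 9 mm black rod in its y-z plane, its level top bar along y from -34 to +34 mm, centre line 120 mm above the underside; opening 67 mm high above the rim. 140 to 250 g. Origin: centre of the underside. The same turned half round.
- basket2_grip (a point): Middle of the handle's top bar of that basket, on the bar's centre line (none if the basket is absent). A hung basket that is knocked swings for some 20 s before it settles.
- basket3: Steel dip basket standing on the bench (may be absent): open box 60 (its x) x 84 (its y) x 48 mm, slotted walls, rigid upright bail handle of 9 mm black rod in its y-z plane, its level top bar along y from -34 to +34 mm, centre line 120 mm above the underside; opening 67 mm high above the rim. 140 to 250 g. Origin: centre of the underside. The same turned half round.
- basket3_grip (a point): Middle of the handle's top bar of that basket, on the bar's centre line (none if the basket is absent). A hung basket that is knocked swings for some 20 s before it settles.
- chip1: Flat chip of frozen solder on the deck (may be absent), about 15 to 26 mm across, 7 mm thick, 18 g. Origin: centre of its underside.
- chip2: Flat chip of frozen solder on the deck (may be absent), about 15 to 26 mm across, 7 mm thick, 18 g. Origin: centre of its underside.
- chip3: Flat chip of frozen solder on the deck (may be absent), about 15 to 26 mm across, 7 mm thick, 18 g. Origin: centre of its underside.
- chip4: Flat chip of frozen solder on the deck (may be absent), about 15 to 26 mm across, 7 mm thick, 18 g. Origin: centre of its underside.
- chip5: Flat chip of frozen solder on the deck (may be absent), about 15 to 26 mm across, 7 mm thick, 18 g. Origin: centre of its underside.
- tape: Roll of tan tape lying flat, 90 mm across, 25 mm high, a bystander. Origin: centre of its underside.
- cutters: Side cutters with red grips lying flat on the brown board near its -y end, about 90 mm long, 10 mm high, a bystander. Origin: centre of its underside.
Not all that is in view belongs to the job. Leave any purple look-alike of the flux alone.

How it is judged (in metres and radians):
On the way, in this order (a step that is already met when the one before it is completed fails the run):
1. the flux bottle stands upright in the free bay of the caddy (horizontal distance between flux and bay below 0.014 m and z of flux in the frame of bay below 0.008 m and angle between flux's own z axis and vertical below 0.12 rad), for 0.2 s.
2. all the solder chips lie in the trough (x of chip1 in the frame of trough between -0.077 and 0.077 m and y of chip1 in the frame of trough between -0.04 and 0.04 m and z of each of chip1, chip2, chip3, chip4, chip5 in the frame of trough below 0.03 m and x of chip2 in the frame of trough between -0.077 and 0.077 m and y of chip2 in the frame of trough between -0.04 and 0.04 m and x of chip3 in the frame of trough between -0.077 and 0.077 m and y of chip3 in the frame of trough between -0.04 and 0.04 m and x of chip4 in the frame of trough between -0.077 and 0.077 m and y of chip4 in the frame of trough between -0.04 and 0.04 m and x of chip5 in the frame of trough between -0.077 and 0.077 m and y of chip5 in the frame of trough between -0.04 and 0.04 m), for 0.2 s.
At the end, for the whole second after the job is handed in: Flux bottle upright on the floor of the free bay (14 mm); all chips in the trough; scraper standing on the brown board; each basket hung by its handle, not swinging hard (0.3 m/s), bar middle within 50 mm of a hook's seat, within 0.7 rad of upright, over 50 mm above the bench, one to a hook (all of step 1 and all of step 2 and x of scraper in the frame of board between -0.0575 and 0.0575 m and y of scraper in the frame of board between -0.125 and 0.125 m and z of scraper in the frame of board below 0.012 m and angle between scraper's own z axis and vertical below 0.12 rad and linear speed of scraper below 0.05 m/s and (distance between basket1_grip and hook1 below 0.05 m or distance between basket1_grip and hook2 below 0.05 m or distance between basket1_grip and hook3 below 0.05 m) and angle between each of basket1, basket2, basket3's own z axis and vertical below 0.7 rad and height (world z) of each of basket1, basket2, basket3 above 0.05 m and linear speed of each of basket1, basket2, basket3 below 0.3 m/s and (distance between basket2_grip and hook1 below 0.05 m or distance between basket2_grip and hook2 below 0.05 m or distance between basket2_grip and hook3 below 0.05 m) and (distance between basket3_grip and hook1 below 0.05 m or distance between basket3_grip and hook2 below 0.05 m or distance between basket3_grip and hook3 below 0.05 m) and distance between basket1_grip and basket2_grip above 0.07 m and distance between each of basket1_grip, basket2_grip and basket3_grip above 0.07 m); the robot touches nothing.
It fails at once if the other bottle was moved over 25 mm (distance of bottle2 from where it was at the start of the episode above 0.025 m).
It fails at once if the tape roll was moved over 25 mm (distance of tape from where it was at the start of the episode above 0.025 m).
It fails at once if the pair of side cutters was moved over 25 mm (distance of cutters from where it was at the start of the episode above 0.025 m).
It fails at once if the gripper's fingers pushed a chip (contact force between the fingers and chip1 above 0.5 N or contact force between the fingers and chip2 above 0.5 N or contact force between the fingers and chip3 above 0.5 N or contact force between the fingers and chip4 above 0.5 N or contact force between the fingers and chip5 above 0.5 N).
Of basket1, basket2, basket3 only 2 to 3 are there at a start; the rules pass over those that are not, and their reading is None.
Of chip1, chip2, chip3, chip4, chip5 only 3 to 5 are there at a start; the rules pass over those that are not, and their reading is None.
At some moment in a run one of basket1, basket2, basket3, scraper may be knocked a few centimetres aside while the robot is not near it.
It also fails if it takes over 200 s, if anything falls off the work surface, if the arm or the gripper's body presses on something with over 40 N, if the wrist force passes 120 N, or if a joint passes its speed limit or range.

## Robot

A 6-joint arm with a two-finger parallel gripper is mounted at the origin on the work surface. World frame = base frame: x ahead of the robot, y to its left, z up, the work surface at z = 0. Lengths are in m, angles in degrees, forces in N, time in s.
With the tool pointing down it reaches from about 0.275 to 0.85 m from the base axis. Payload 5.2 kg.
Tool frame: the origin (TCP) lies between the finger pads; the fingertips stand 11 mm ahead of it and the grasp point (between the pads) lies 8 mm behind it (robot.tcp_to_tips is the distance from the TCP to the fingertips, in m); z points along the fingers, y is the line along which they close (so a half turn about z gives the same grasp; the last joint's range is limited). The gripper opens to 85 mm and grips with 20 to 120 N. Pads are 22 mm wide; open, the fingers measure 114 mm over their backs; the gripper's body (76 mm by 85 mm) begins 54 mm behind the grasp point. The pads swing forward as they close: fully open they stand 13 mm farther back than shut.
Start: joints at [64.698, 14.817, 87.949, -0, 77.235, -11.62], TCP at [0.13, 0.534, 0.242] pointing down, gripper open.
Joint ranges: [-179.93, 179.93], [-52.35, 119.4], [10.71, 147.94], [-69.91, 249.91], [12.55, 155.21], [-178.61, 178.61]. Speed limits (degrees/s): [147.25, 147.25, 180, 180, 180, 180].

## Interface

Orientations are given as [roll, pitch, yaw] about the fixed x, y, z axes, in that order (R = Rz(yaw) Ry(pitch) Rx(roll)).
In Python, from cell import robot gives the robot as it stands.
- The arm moves only by the tool arm_command, never from a script. Its argument "moves" is a list that holds one entry, the list of rows, each a list of 5 numbers: the shift along the world's x, y, z normalised to -1 to 1, where 1 is 100 cm, then the turn about the world's z normalised to -1 to 1, where 1 is 30 degrees, then the finger opening in mm, from 0 to 85.4. In form: [[[dx, dy, dz, spin, hand], ...]]. A call has 1 to 10 rows; each row is the pose to reach, as a shift and turn from the pose commanded when the call began; what a row does not reach only later rows make up. A row lasts 1/12 s, in which the tool goes at most 41.7 mm and 7.16 degrees, less where a joint would pass 70% of its speed; a pose out of reach is approached as far as the arm can. A call with a number of a shift or a turn outside -1 to 1 is refused whole. A call with a gripper value outside its range is refused whole. The fingers move at their own pace and stop on an object; "grip_force" is the grip in N (left out, the last holds). Time passes only in rows, so rows that repeat a pose let the fingers close. It gives the time, the measured TCP pose, the force, the opening and the grip force at its end, in the units of the state.
- robot.read_state(): the state, without advancing time (a new reading comes with each control period).
- robot.get_image(name): name is "side" or "top"; returns a dict with "color" (480x640x3 uint8, red, green, blue), "fov_y" (degrees; the focal length in pixels is half the picture's height over the tangent of half this angle, whatever the lens; pixels are square), "cx", "cy" (the principal point, pixels), "eye" and "orientation" of the camera in the world. Camera axes: x right, y down, z forward; pixel columns grow to the right and rows downward; lengths in m; the calibration is good to about 2 mm. A picture is of the moment at which its call begins. There is no depth.
- robot.hand_in(): hands the job in; it is judged then, once.
The state is a dict: "clock": time; "joint_positions": joint angles; "qvel": joint speeds; "effort": joint torques, N m; "eef_pos": TCP position; "orientation": TCP orientation; "force": force on the tool from outside, world axes, zero at the start; "moment": the same for the moment, N m; "opening": finger opening in m; "gripper_force": force on a finger pad.
Only numpy, scipy, OpenCV 4.12 (cv2) and the standard library are available. Lean on these libraries where they do the work, as an engineer would, in place of code of your own. Each camera call takes 0.05 s, during which the arm holds its last target. There are 200 camera calls.

## Working session

There is one attempt and no reset: what is moved stays moved. The work goes in short steps, Python scripts to look and compute and a tool call to move; the robot and the scene stay as the last step left them, time stands still between calls to the robot, and variables do not carry over. Pictures are saved under pics/ and viewed, at most 14 in all, crops included, and the job is handed in when it is done.

Besides the shell and the picture viewer there is one more tool, called after ">>>" as name([rows], argument=value, ...), one row to a line, values as JSON. arm_command: Moves the arm, as the interface text tells. Scaled input: -1 to 1 covers 100 cm each way for a shift and 30 degrees each way for a turn. Its arguments: {"type":"object","properties":{"moves":{"type":"array","items":{"type":"array","items":{"type":"array","items":{"type":"number"}}}},"grip_force":{"type":"number"}},"required":["moves"]}

```bash
ls; mkdir -p pics; cat > h.py <<'E'
import numpy as np, cv2
from cell import robot
from scipy.spatial.transform import Rotation as R
def snap(n,f):
    im=robot.get_image(n); cv2.imwrite('pics/'+f+'.png',im['color'][:,:,::-1])
    import pickle; pickle.dump({k:v for k,v in im.items()},open('pics/'+f+'.pkl','wb')); return im
def load(f):
    import pickle; return pickle.load(open('pics/'+f+'.pkl','rb'))
def rot(im):
    o=np.array(im['orientation'],float)
    return o if o.shape==(3,3) else R.from_euler('xyz',o,degrees=True).as_matrix()
def ray(im,u,v):
    f=im['color'].shape[0]/2/np.tan(np.radians(im['fov_y'])/2)
    return np.array(im['eye']),rot(im)@np.array([(u-im['cx'])/f,(v-im['cy'])/f,1])
def onz(im,u,v,z):
    e,d=ray(im,u,v); return e+d*(z-e[2])/d[2]
def proj(im,p):
    f=im['color'].shape[0]/2/np.tan(np.radians(im['fov_y'])/2)
    q=rot(im).T@(np.array(p)-im['eye']); return np.array([im['cx']+f*q[0]/q[2],im['cy']+f*q[1]/q[2]])
def tri(a,pa,b,pb):
    e1,d1=ray(a,*pa);e2,d2=ray(b,*pb);d1/=np.linalg.norm(d1);d2/=np.linalg.norm(d2)
    s=np.linalg.lstsq(np.c_[d1,-d2],e2-e1,rcond=None)[0]
    p,q=e1+s[0]*d1,e2+s[1]*d2; return (p+q)/2,np.linalg.norm(p-q)
def crop(f,x,y,w,h,s,g):
    c=cv2.imread('pics/'+f+'.png')[y:y+h,x:x+w]; cv2.imwrite('pics/'+g+'.png',cv2.resize(c,None,fx=s,fy=s,interpolation=cv2.INTER_CUBIC))
E
python3 - <<'E'
from h import *
for n in('top','side'):
    i=snap(n,n+'0'); print(n,i['fov_y'],i['cx'],i['cy'],i['eye'],i['orientation'])
print(robot.read_state())
E
```

```text
pics
top 51.7197016864835 320.8917226826097 243.93610911837317 [ 0.34223622 -0.02800511  1.25584275] [-169.37044435    0.91066598  -91.10206587]
side 56.893220796727135 322.03577354055506 239.54483377355564 [ 0.07499225 -0.78724111  0.66702414] [-120.06494205    0.36641773  -32.53513626]
{'clock': 0.1, 'joint_positions': array([ 6.46984163e+01,  1.48556345e+01,  8.80057601e+01, -1.25318912e-03,
        7.72340718e+01, -1.16194393e+01]), 'qvel': array([ 0.09792159,  0.00018673, -0.15937748, -0.01899844, -0.07651899,
        0.01740267]), 'effort': array([ 1.29395979e-03, -4.46967673e+01, -2.91247272e+01, -2.13521207e-04,
        6.27619578e-03, -6.16670764e-05]), 'eef_pos': array([0.12987639, 0.53397117, 0.24154596]), 'orientation': array([-1.79906244e+02, -1.80311889e-02,  1.66318119e+02]), 'force': array([-0.19179159, -0.45096137, -0.60916623]), 'moment': array([-0.00339476, -0.04222722, -0.02965772]), 'gripper_force': 0.0, 'opening': 0.08535838072030606}
```

View pics/top0.png

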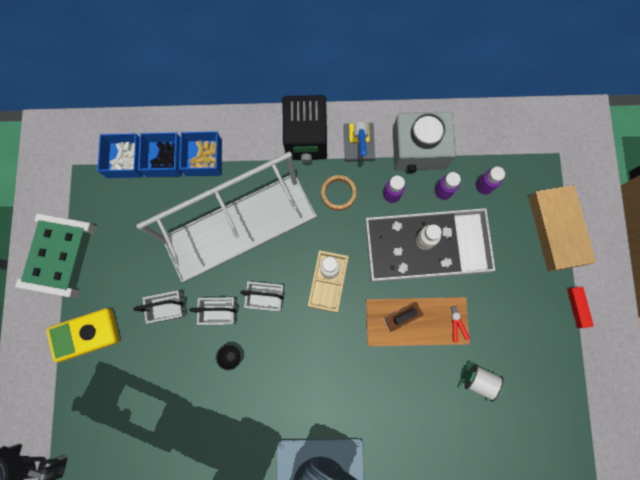

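View pics/side0.png

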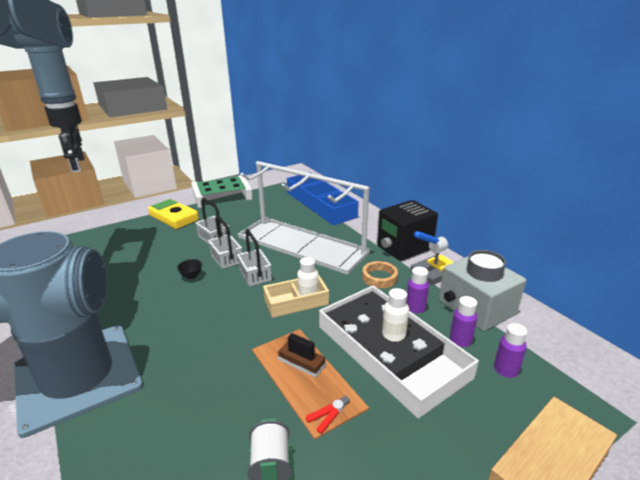

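The top view shows the flux bottle at (430,232) on the deck and the caddy at (328,280), with bottle2 in its upper bay. The scraper is at (404,316), the cutters at (458,325), baskets at (163,306), (216,310) and (264,296), and the rack at (235,215). Three purple look-alikes stand at (395,188), (448,185) and (490,180). The white bottle on the deck fits the flux description. Next I'll enlarge.

```bash
python3 - <<'E'
from h import *
crop('top0',300,190,200,160,4,'c1'); crop('top0',130,150,190,180,3.3,'c2')
crop('side0',245,240,240,200,3,'c3'); crop('side0',180,150,200,150,4,'c4')
E
```

```text
(no output)
```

View pics/c1.png

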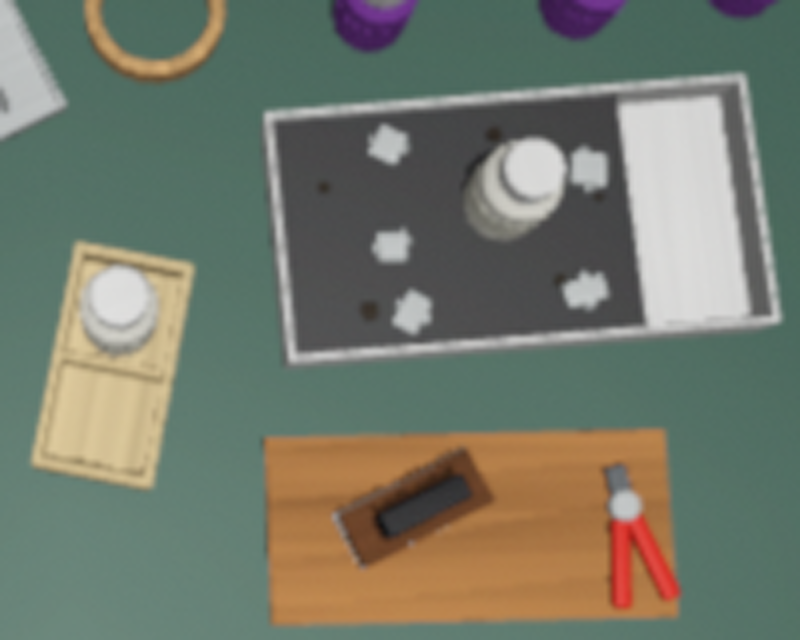

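View pics/c2.png

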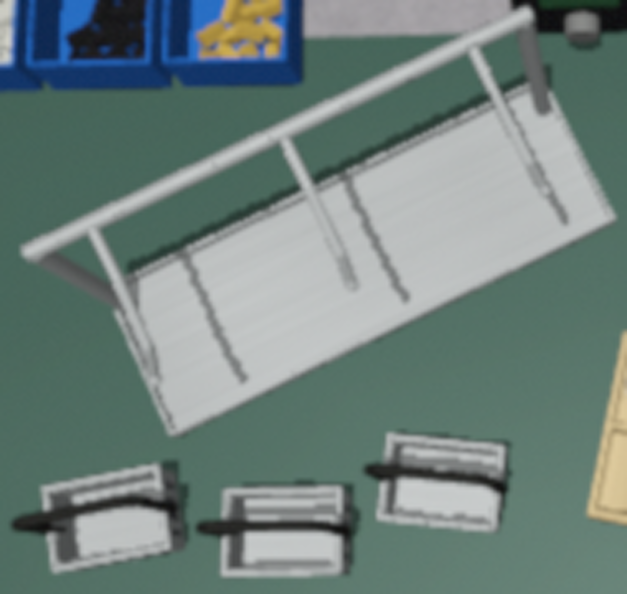

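View pics/c3.png

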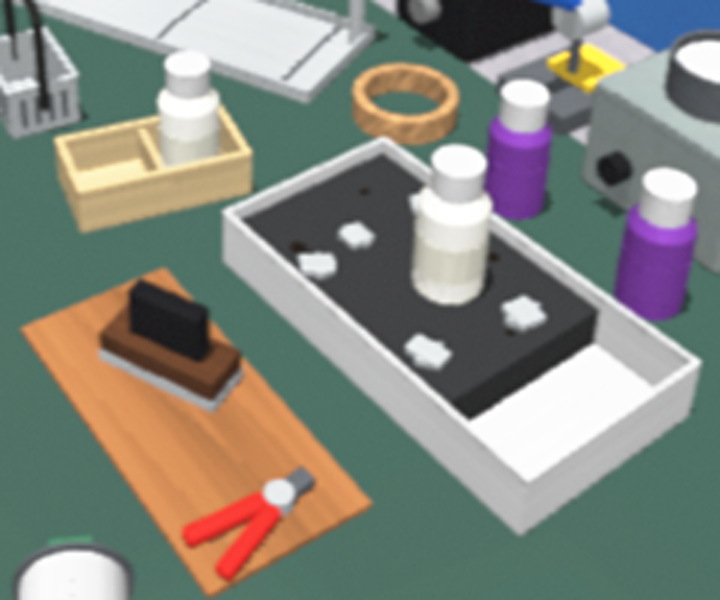

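View pics/c4.png

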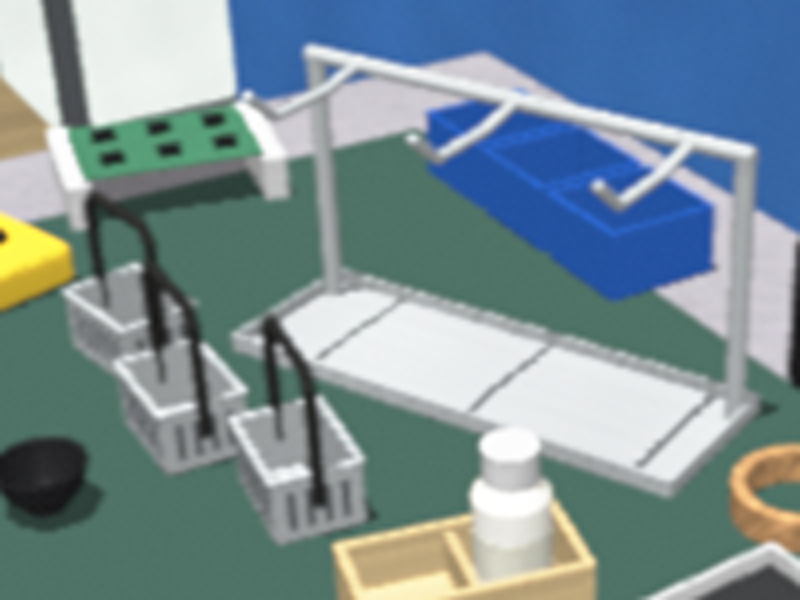

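Image c1 shows five chips: (388,145), (590,168), (392,246), (412,312) and (586,290). The free bay is the lower one. The white bottle between the chips is the flux. c2 and c4 show three baskets and three hooks pointing toward the robot. Now I'll measure.

```bash
cat > m.py <<'E'
from h import *
from scipy.optimize import least_squares
T=load('top0');S=load('side0')
c1=lambda p:np.array([300+p[0]/4,190+p[1]/4]); c2=lambda p:np.array([130+p[0]/3.3,150+p[1]/3.3])
c3=lambda p:np.array([245+p[0]/3,240+p[1]/3]); c4=lambda p:np.array([180+p[0]/4,150+p[1]/4])
def W(q,pts): c,s=np.cos(q[2]),np.sin(q[2]); p=np.array(pts,float); return np.c_[q[0]+c*p[:,0]-s*p[:,1],q[1]+s*p[:,0]+c*p[:,1],p[:,2]]
def fit(obs,q0):
    f=lambda q:np.concatenate([proj(i,W(q,[p])[0])-o for i,p,o in obs])
    r=least_squares(f,q0); return r.x,np.sqrt(np.mean(r.fun**2))
def rect(a,b,z): return [(a,b,z),(a,-b,z),(-a,-b,z),(-a,b,z)]
E
cat > m1.py <<'E'
from m import *
print('flux cap',tri(T,c1((534,168)),S,c3((460,162)))); print('b2 cap',tri(T,c1((121,295)),S,c4((511,445))))
for a,b in zip([(568,220),(350,287),(155,380)],[(600,187),(412,138),(248,98)]): print('tip',tri(T,c2(a),S,c4(b)))
for a,b in zip([(472,50),(285,140),(92,232)],[(690,148),(515,103),(360,62)]): print('root',tri(T,c2(a),S,c4(b)))
rk=[(T,p,c2(o)) for p,o in zip([(-.05,-.14,.222),(-.05,0,.222),(-.05,.14,.222),(.07,-.14,.204),(.07,0,.204),(.07,.14,.204)],[(568,220),(350,287),(155,380),(472,50),(285,140),(92,232)])]
rk+=[(S,p,c4(o)) for p,o in zip([(-.05,-.14,.222),(-.05,0,.222),(-.05,.14,.222),(.07,-.14,.204),(.07,0,.204),(.07,.14,.204)],[(600,187),(412,138),(248,98),(690,148),(515,103),(360,62)])]
q={}
q['rack'],e=fit(rk,[.5,.2,.4]);print('rack',q['rack'],e)
def top(name,r,o,c,q0):
    # r order: (+x,+y),(+x,-y),(-x,-y),(-x,+y)
    q[name],e=fit([(T,p,c(u)) for p,u in zip(r,o)],q0);print(name,q[name],'deg',np.degrees(q[name][2]),'rms',e)
B=rect(.03,.042,.048)
top('A',B,[(42,487),(158,463),(175,545),(52,572)],c2,[.3,.35,0])
top('B',B,[(222,487),(345,484),(345,575),(220,577)],c2,[.3,.25,0])
top('C',B,[(388,433),(508,441),(500,530),(377,522)],c2,[.3,.15,0])
top('scraper',rect(.018,.045,.024),[(333,515),(463,448),(493,500),(362,566)],c1,[.25,-.2,.3])
top('board',rect(.0575,.125,.005),[(264,437),(667,430),(679,615),(272,623)],c1,[.25,-.2,0])
d=[(.078,.113,.048),(.078,-.187,.048),(-.078,-.187,.048),(-.078,.113,.048)]
top('deck',d,[(264,112),(745,73),(782,322),(288,364)],c1,[.45,-.2,0])
# caddy: frame centre; +y left
top('caddy',rect(.07,.037,.04),[(78,242),(193,265),(153,488),(33,465)],c1,[.3,0,0])
print('bay',W(q['caddy'],[(-.0335,0,.005)]))
D=q['deck']
for o in [(388,145),(590,168),(392,246),(412,312),(586,290)]:
    p=onz(T,*c1(o),.043); c,s=np.cos(D[2]),np.sin(D[2]); v=p[:2]-D[:2]; print('chip deckxy',c*v[0]+s*v[1],-s*v[0]+c*v[1])
import pickle; pickle.dump(q,open('q.pkl','wb'))
# overlay
G=[]
def line(qq,a,b):G.append(W(qq,[a,b]))
for n in 'ABC':
    for r in (B,rect(.03,.042,0)):
        for i in range(4): line(q[n],r[i],r[(i+1)%4])
    h=[(0,-.042,.048),(0,-.034,.12),(0,.034,.12),(0,.042,.048)]
    for i in range(3): line(q[n],h[i],h[i+1])
for n,a,b,zs in [('scraper',.018,.045,(0.005,.029)),('scraper',.008,.028,(.067,)),('board',.0575,.125,(.005,)),('caddy',.07,.037,(0,.04)),('deck',.075,.11,(.036,))]:
    for z in zs:
        r=rect(a,b,z)
        for i in range(4): line(q[n],r[i],r[(i+1)%4])
for i in range(4): line(D,d[i],d[(i+1)%4])
for y in(-.14,0,.14):
    k=[(.07,y,.2),(-.025,y,.2),(-.05,y,.222)]
    line(q['rack'],k[0],k[1]);line(q['rack'],k[1],k[2])
out=[]
for im,f,(x,y,w,h) in[(T,'top0',(130,150,400,210)),(S,'side0',(180,150,320,250))]:
    s=800/w if f=='top0' else 2
    c=cv2.resize(cv2.imread(f'pics/{f}.png')[y:y+h,x:x+w],None,fx=s,fy=s,interpolation=cv2.INTER_CUBIC)
    for g in G:
        a,b=[tuple(int(t) for t in (proj(im,p)-[x,y])*s) for p in g]; cv2.line(c,a,b,(0,255,255),1)
    cv2.imwrite(f'pics/ov_{f}.png',c)
E
python3 m1.py
```

```text
flux cap (array([ 0.57554146, -0.27453589,  0.13590845]), np.float64(0.0013281838347033686))
b2 cap (array([ 0.51084087, -0.03500747,  0.10593402]), np.float64(0.00044416938930314046))
tip (array([0.60218712, 0.02078353, 0.22486949]), np.float64(0.012822893588394585))
tip (array([0.55822823, 0.16610744, 0.21634564]), np.float64(0.0028500595285417814))
tip (array([0.49942226, 0.2921613 , 0.21509351]), np.float64(0.0015828572499986214))
root (array([0.7245595 , 0.08840175, 0.19779779]), np.float64(0.0024355799788529685))
root (array([0.66375282, 0.21381538, 0.20100746]), np.float64(0.0039045602278656192))
root (array([0.60444439, 0.33992705, 0.20380453]), np.float64(0.008082993183773117))
rack [0.59823632 0.18147307 0.41866958] 2.003844054044101
A [0.42264519 0.37613704 0.1952376 ] deg 11.186290487831359 rms 0.9720275404111567
B [0.40973677 0.24536544 0.00380715] deg 0.218133629978737 rms 1.416688905552628
C [ 0.44349902  0.12728966 -0.09206942] deg -5.275189037568494 rms 1.2623109130976058
scraper [ 0.3872281  -0.21164286  0.44724353] deg 25.625166524360537 rms 0.22555363344161508
board [ 0.37590851 -0.2494991  -0.00146552] deg -0.08396793894738948 rms 0.2889894883199409
deck [ 0.56061881 -0.24578553  0.06142653] deg 3.519481203611295 rms 0.4681283256308357
caddy [ 0.47757013 -0.03026061 -0.21084297] deg -12.080412145396053 rms 0.15034757565610232
bay [[ 0.44481199 -0.02324958  0.005     ]]
chip deckxy 0.05284377569889481 0.03815278429212442
chip deckxy 0.02767025657569451 -0.08543000627684602
chip deckxy -0.011126035227737956 0.04266217018058887
chip deckxy -0.05315598806940217 0.034917182838284884
chip deckxy -0.04841666881075523 -0.07319442060244478
```

View pics/ov_side0.png

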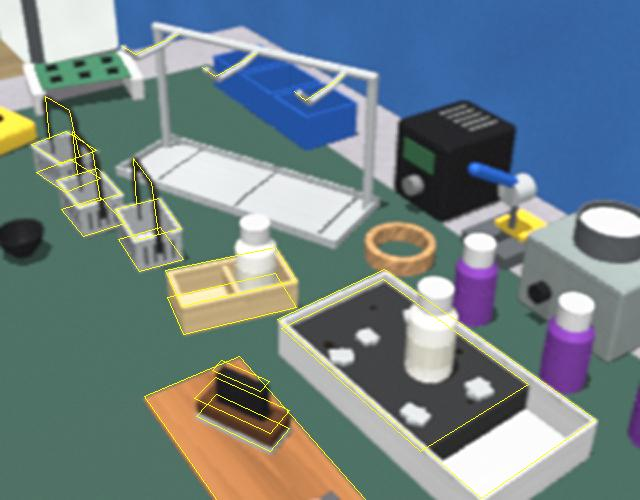

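The overlay agrees with the scene. The flux cap measures z=0.136 against 0.140 expected, and bottle2's cap 0.106 against 0.109. The tall point I read for the hook1 tip in the top view was a pan line, so I'll refit the rack without it. Moving to the flux.

>>> arm_command([
  [[0.2, -0.363, 0, 0, 85], [0.2, -0.363, 0, 0, 85], [0.2, -0.363, 0, 0, 85], [0.2, -0.363, 0, 0, 85], [0.2, -0.363, 0, 0, 85], [0.2, -0.363, 0, 0, 85], [0.2, -0.363, 0, 0, 85], [0.2, -0.363, 0, 0, 85], [0.2, -0.363, 0, 0, 85], [0.2, -0.363, 0, 0, 85]],
])

```text
clock: 0.93
eef_pos: [0.3303, 0.1694, 0.2423]
orientation: [180.0, 0.0, 166.3]
force: [1.6, 0.5, -0.5]
opening: 0.0849
gripper_force: 0.0
```

>>> arm_command([
  [[0.2, -0.363, 0, 0, 85], [0.2, -0.363, 0, 0, 85], [0.2, -0.363, 0, 0, 85], [0.2, -0.363, 0, 0, 85], [0.2, -0.363, 0, 0, 85], [0.2, -0.363, 0, 0, 85], [0.2, -0.363, 0, 0, 85], [0.2, -0.363, 0, 0, 85], [0.2, -0.363, 0, 0, 85], [0.2, -0.363, 0, 0, 85]],
])

```text
clock: 1.77
eef_pos: [0.5305, -0.1938, 0.2417]
orientation: [180.0, -0.0, 166.3]
force: [-0.1, 0.3, 0.8]
opening: 0.0846
gripper_force: 0.0
```

```bash
sed -i 's/(568,220)/(537,198)/g; s/(.018,.045,.024),\[/(.018,.045,.029),[/' m1.py; sed -i "s/q\['rack'\],e=fit(rk,/rk=[r for k,r in enumerate(rk)]; q['rack'],e=fit(rk,/" m1.py; cat >> m1.py <<'E'
for n in 'ABC': print(n,'grip',W(q[n],[(0,0,.12)]))
print('seats',W(q['rack'],[(0,-.14,.2),(0,0,.2),(0,.14,.2)]),np.degrees(q['rack'][2]),'bar dir')
print('flux@.140',onz(T,*c1((534,168)),.14),'side',onz(S,*c3((460,162)),.14))
E
python3 m1.py | grep -v chip
```

```text
flux cap (array([ 0.57554146, -0.27453589,  0.13590845]), np.float64(0.0013281838347033686))
b2 cap (array([ 0.51084087, -0.03500747,  0.10593402]), np.float64(0.00044416938930314046))
tip (array([0.61881624, 0.04253274, 0.21280746]), np.float64(0.009017590525735092))
tip (array([0.55822823, 0.16610744, 0.21634564]), np.float64(0.0028500595285417814))
tip (array([0.49942226, 0.2921613 , 0.21509351]), np.float64(0.0015828572499986214))
root (array([0.7245595 , 0.08840175, 0.19779779]), np.float64(0.0024355799788529685))
root (array([0.66375282, 0.21381538, 0.20100746]), np.float64(0.0039045602278656192))
root (array([0.60444439, 0.33992705, 0.20380453]), np.float64(0.008082993183773117))
rack [0.60054921 0.18458865 0.43666024] 1.341570645928781
A [0.42264519 0.37613704 0.1952376 ] deg 11.186290487831359 rms 0.9720275404111567
B [0.40973677 0.24536544 0.00380715] deg 0.218133629978737 rms 1.416688905552628
C [ 0.44349902  0.12728966 -0.09206942] deg -5.275189037568494 rms 1.2623109130976058
scraper [ 0.387048   -0.21089846  0.44727614] deg 25.62703482496394 rms 0.2134677870678097
board [ 0.37590851 -0.2494991  -0.00146552] deg -0.08396793894738948 rms 0.2889894883199409
deck [ 0.56061881 -0.24578553  0.06142653] deg 3.519481203611295 rms 0.4681283256308357
caddy [ 0.47757013 -0.03026061 -0.21084297] deg -12.080412145396053 rms 0.15034757565610232
bay [[ 0.44481199 -0.02324958  0.005     ]]
A grip [[0.42264519 0.37613704 0.12      ]]
B grip [[0.40973677 0.24536544 0.12      ]]
C grip [[0.44349902 0.12728966 0.12      ]]
seats [[0.65975737 0.05772497 0.2       ]
 [0.60054921 0.18458865 0.2       ]
 [0.54134105 0.31145233 0.2       ]] 25.018789008004042 bar dir
flux@.140 [ 0.57411106 -0.2732593   0.14      ] side [ 0.57239725 -0.27864082  0.14      ]
```

>>> arm_command([
  [[0.044, -0.082, 0, 0, 70], [0.044, -0.082, 0, 0, 70], [0.044, -0.082, 0, 0, 70], [0.044, -0.082, -0.035, 0, 70], [0.044, -0.082, -0.07, 0, 70], [0.044, -0.082, -0.1, 0, 70], [0.044, -0.082, -0.122, 0, 70], [0.044, -0.082, -0.122, 0, 70], [0.044, -0.082, -0.122, 0, 20], [0.044, -0.082, -0.122, 0, 20]],
], grip_force=40)

```text
clock: 2.6
eef_pos: [0.5748, -0.274, 0.1218]
orientation: [-180.0, 0.1, 166.3]
force: [-0.2, 0.4, 0.1]
opening: 0.0472
gripper_force: 0.0
```

>>> arm_command([
  [[0, 0, 0, 0, 20], [0, 0, 0, 0, 20], [0, 0, 0, 0, 20], [0, 0, 0, 0, 20], [0, 0, 0, 0, 20], [0, 0, 0.02, 0, 20], [0, 0, 0.05, 0, 20], [0, 0, 0.08, 0, 20], [0, 0, 0.08, 0, 20]],
])

```text
clock: 3.35
eef_pos: [0.5771, -0.2756, 0.2086]
orientation: [-179.7, 0.7, 166.3]
force: [0.9, -0.3, 0.0]
opening: 0.0334
gripper_force: 65.0
```

```bash
python3 - <<'E'
from h import *
snap('side','side1'); snap('top','top1')
a=cv2.imread('pics/top1.png')[150:350,300:500];b=cv2.imread('pics/side1.png')[200:400,250:450]
cv2.imwrite('pics/p1.png',cv2.resize(np.hstack([a,b]),None,fx=2,fy=2,interpolation=cv2.INTER_CUBIC)); print(robot.read_state()['eef_pos'],robot.read_state()['opening'])
E
```

```text
[ 0.57503293 -0.27426892  0.20311261] 0.03324638216882474
```

View pics/p1.png

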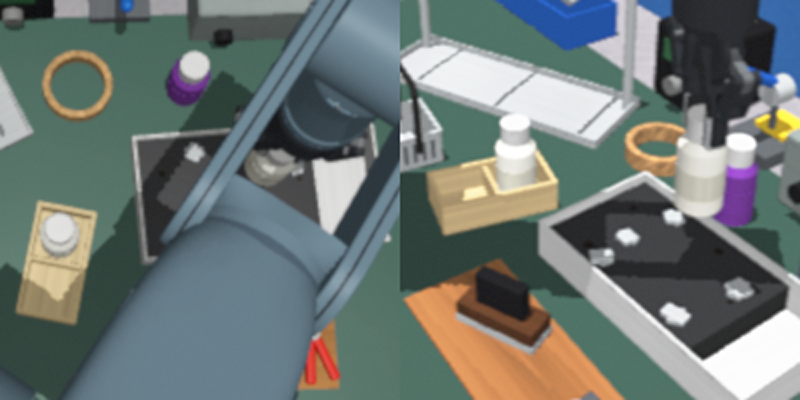

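The bottle hangs upright in the gripper. Moving it to the bay.

>>> arm_command([
  [[-0.02, 0.04, 0, 0, 20], [-0.045, 0.08, 0, 0, 20], [-0.06, 0.115, 0, 0, 20], [-0.075, 0.145, 0, 0, 20], [-0.09, 0.175, 0, 0, 20], [-0.105, 0.205, 0, 0, 20], [-0.12, 0.23, 0, 0, 20], [-0.13, 0.25, 0, 0, 20], [-0.13, 0.25, 0, 0, 20], [-0.13, 0.25, 0, 0, 20]],
])

```text
clock: 4.28
eef_pos: [0.4429, -0.0224, 0.1997]
orientation: [-180.0, -0.1, 166.4]
force: [0.4, 0.3, -1.8]
opening: 0.0328
gripper_force: 63.2
```

```bash
python3 - <<'E'
from h import *
from m import W
snap('side','side2'); print(robot.read_state()['eef_pos'],robot.read_state()['opening'])
q=np.load('q.pkl',allow_pickle=True); im=load('side2')
a=cv2.imread('pics/side2.png')
for p in W(q['caddy'],[(-.0645,.032,.04),(-.0645,-.032,.04),(-.0025,-.032,.04),(-.0025,.032,.04),(-.0335,0,.005)]): cv2.circle(a,tuple(int(t) for t in proj(im,p)),1,(0,0,255),-1)
cv2.imwrite('pics/p2.png',cv2.resize(a[180:330,220:370],None,fx=4,fy=4))
E
```

```text
[ 0.44375545 -0.02336134  0.19990538] 0.03298153393500651
```

View pics/p2.png

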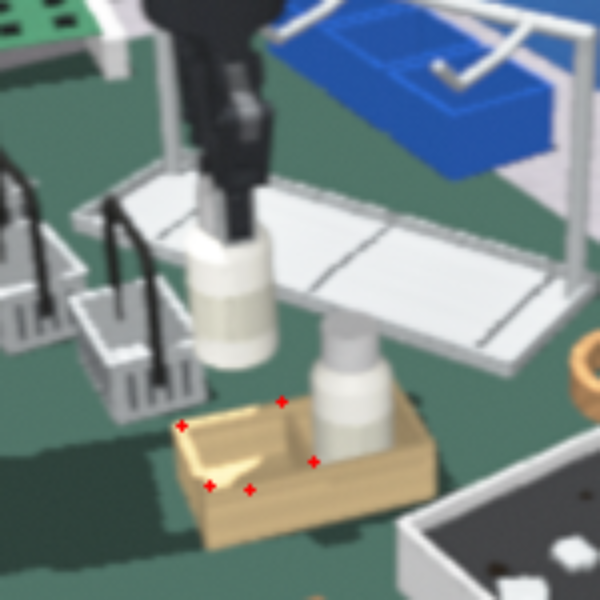

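>>> arm_command([
  [[0.001, 0.001, -0.03, 0, 20], [0.001, 0.001, -0.06, 0, 20], [0.001, 0.001, -0.08, 0, 20], [0.001, 0.001, -0.09, 0, 20], [0.001, 0.001, -0.1, 0, 20], [0.001, 0.001, -0.105, 0, 20], [0.001, 0.001, -0.109, 0, 20], [0.001, 0.001, -0.109, 0, 20], [0.001, 0.001, -0.109, 0, 20]],
])

```text
clock: 5.08
eef_pos: [0.4455, -0.0237, 0.0931]
orientation: [-179.9, 0.0, 166.3]
force: [-6.3, -0.2, 18.4]
opening: 0.0332
gripper_force: 66.5
```

```bash
python3 - <<'E'
from h import *
s=robot.read_state(); print(s['eef_pos'],s['force'],s['moment'])
E
```

```text
[ 0.4454978  -0.02371111  0.09310319] [-6.28381627 -0.22668847 18.35582582] [ 0.03232585  1.40717512 -0.05262811]
```

The bottle is below the rims and resting on the floor of the bay. I'll release and retreat upward.

>>> arm_command([
  [[0, 0, 0.002, 0, 60], [0, 0, 0.002, 0, 60], [0, 0, 0.002, 0, 60], [0, 0, 0.002, 0, 60], [0, 0, 0.002, 0, 60], [0, 0, 0.03, 0, 60], [0, 0, 0.07, 0, 60], [0, 0, 0.11, 0, 60], [0, 0, 0.15, 0, 60], [0, 0, 0.15, 0, 60]],
])

```text
clock: 5.92
eef_pos: [0.4491, -0.0237, 0.249]
orientation: [-180.0, 0.8, 166.3]
force: [2.3, -1.3, 0.7]
opening: 0.0599
gripper_force: 0.0
```

>>> arm_command([
  [[0, 0.04, 0, -0.2, 70], [-0.01, 0.08, 0, -0.4, 70], [-0.01, 0.12, 0, -0.6, 70], [-0.01, 0.16, 0, -0.8, 70], [-0.01, 0.2, 0, -1, 70], [-0.01, 0.2, 0, -1, 70]],
])

```text
clock: 6.42
eef_pos: [0.4346, 0.1806, 0.2412]
orientation: [179.9, -0.1, 136.1]
force: [0.7, -0.1, -0.1]
opening: 0.07
gripper_force: 0.0
```

```bash
python3 - <<'E'
from h import *
snap('side','side3'); snap('top','top3'); print(robot.read_state()['eef_pos'],robot.read_state()['opening'])
a=cv2.imread('pics/top3.png')[230:360,130:360];b=cv2.imread('pics/side3.png')[180:310,180:410]
cv2.imwrite('pics/p3.png',cv2.resize(np.vstack([a,b]),None,fx=2.3,fy=2.3,interpolation=cv2.INTER_CUBIC))
E
```

```text
[0.43459432 0.18002701 0.2409736 ] 0.07003679217355632
```

View pics/p3.png

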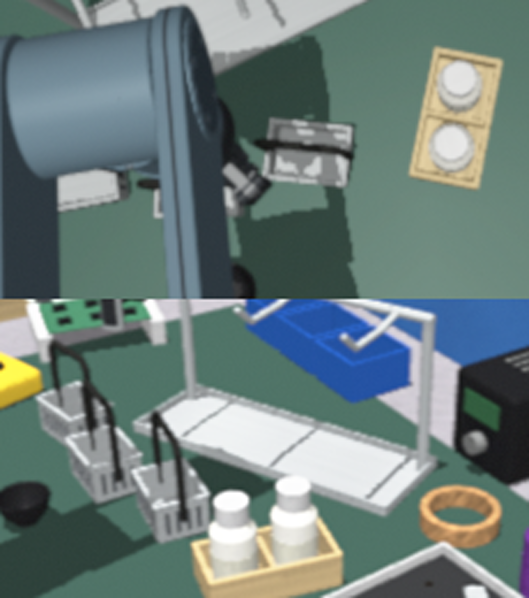

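The flux stands upright in the free bay, at (450,145) in the crop. Before going to basket C I'll check the basket bar ends by triangulation.

```bash
cat > m2.py <<'E'
from m import *
q=np.load('q.pkl',allow_pickle=True)
for n,a,b in [('A',(18,524),(92,200)),('B',(203,527),(150,272)),('C',(372,470),(270,325))]:
    print(n,'end tri',tri(T,c2(a),S,c4(b)),'model',W(q[n],[(0,.036,.12)]),'gripPt+20',W(q[n],[(0,.02,.12)]))
k=q['rack'];th=k[2];u=np.array([-np.sin(th),np.cos(th)])
for y in(-.14,0,.14):
    s=W(k,[(0,y,.2)])[0][:2]; f=W(k,[(-.11,y,.2)])[0][:2]
    print('place TCP',s+.024*u,'front TCP',f+.024*u)
E
python3 m2.py
```

```text
A end tri (array([0.41649186, 0.4165753 , 0.1111846 ]), np.float64(0.004098110813671658)) model [[0.4156612 0.4114531 0.12     ]] gripPt+20 [[0.41876519 0.39575707 0.12      ]]
B end tri (array([0.41190095, 0.28739566, 0.10802118]), np.float64(0.003940932078026389)) model [[0.40959972 0.28136518 0.12      ]] gripPt+20 [[0.40966063 0.2653653  0.12      ]]
C end tri (array([0.44889746, 0.16886524, 0.10994545]), np.float64(0.0033864949799130902)) model [[0.44680884 0.16313719 0.12      ]] gripPt+20 [[0.44533781 0.14720495 0.12      ]]
place TCP [0.6496074  0.07947303] front TCP [0.5499288  0.03295233]
place TCP [0.59039924 0.20633671] front TCP [0.49072063 0.15981601]
place TCP [0.53119108 0.33320039] front TCP [0.43151247 0.28667969]
```

>>> arm_command([
  [[0.011, -0.032, 0, -1, 70], [0.011, -0.032, 0, -1, 70], [0.011, -0.032, 0, -1, 70], [0.011, -0.032, 0, -1, 70], [0.011, -0.032, 0, -1, 70]],
])

```text
clock: 6.93
eef_pos: [0.4461, 0.1441, 0.241]
orientation: [-180.0, 0.0, 106.0]
force: [-0.1, -0.2, 0.9]
opening: 0.07
gripper_force: 0.0
```

>>> arm_command([
  [[0, 0, 0, -0.71, 70], [0, 0, 0, -0.71, 70], [0, 0, 0, -0.71, 70], [0, 0, -0.03, -0.71, 60], [0, 0, -0.06, -0.71, 60], [0, 0, -0.09, -0.71, 60], [0, 0, -0.115, -0.71, 60], [0, 0, -0.129, -0.71, 60], [0, 0, -0.129, -0.71, 60], [0, 0, -0.129, -0.71, 60]],
])

```text
clock: 7.77
eef_pos: [0.4457, 0.1448, 0.1119]
orientation: [-179.9, 0.0, 85.1]
force: [-0.9, 0.2, 0.0]
opening: 0.0601
gripper_force: 0.0
```

>>> arm_command([
  [[0, 0, 0, 0, 2], [0, 0, 0, 0, 2], [0, 0, 0, 0, 2], [0, 0, 0, 0, 2], [0, 0, 0, 0, 2], [0, 0, 0, 0, 2], [0, 0, 0, 0, 2], [0, 0, 0, 0, 2], [0, 0, 0, 0, 2], [0, 0, 0, 0, 2]],
], grip_force=60)

```text
clock: 8.6
eef_pos: [0.4466, 0.1452, 0.1132]
orientation: [179.9, 0.0, 85.0]
force: [-1.7, -1.5, 6.1]
opening: 0.0067
gripper_force: 58.5
```

```bash
python3 - <<'E'
from h import *
snap('side','side4'); snap('top','top4'); s=robot.read_state();print(s['eef_pos'],s['opening'],s['force'],s['orientation'])
a=cv2.imread('pics/top4.png')[230:360,130:360];b=cv2.imread('pics/side4.png')[150:310,150:380]
cv2.imwrite('pics/p4.png',cv2.resize(np.vstack([a,b]),None,fx=2,fy=2,interpolation=cv2.INTER_CUBIC))
E
```

```text
[0.44654317 0.14524451 0.11323326] 0.006692145630497321 [-1.55098628 -1.39253593  7.10848601] [1.79915079e+02 1.30041662e-02 8.50415067e+01]
```

>>> arm_command([
  [[0, 0, 0.01, 0, 2], [0, 0, 0.03, 0, 2], [0, 0, 0.03, 0, 2]],
])

```text
clock: 8.95
eef_pos: [0.4477, 0.1457, 0.1448]
orientation: [179.7, -0.0, 85.0]
force: [1.4, 0.4, -1.5]
opening: 0.0065
gripper_force: 58.8
```

```bash
python3 - <<'E'
from h import *
snap('side','side4'); s=robot.read_state();print(s['eef_pos'],s['opening'],s['force'])
b=cv2.imread('pics/side4.png')[150:310,170:370]
cv2.imwrite('pics/p4.png',cv2.resize(b,None,fx=3.5,fy=3.5,interpolation=cv2.INTER_CUBIC))
E
```

```text
[0.44736293 0.14559605 0.14357806] 0.006551069617536168 [ 0.72036091  0.1193862  -1.67661994]
```

View pics/p4.png

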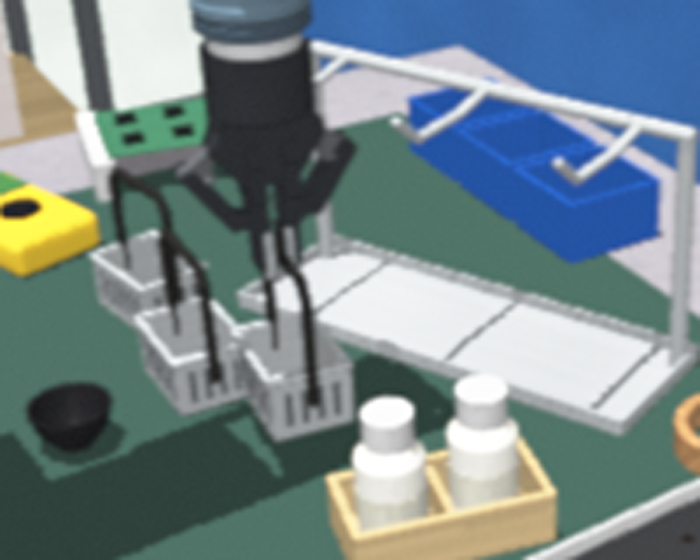

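Basket C is lifted: the side view shows it hanging from the gripper just left of the caddy. Moving to the front of hook1.

>>> arm_command([
  [[0, -0.005, 0.03, 0, 2], [0.01, -0.015, 0.06, 0.15, 2], [0.025, -0.03, 0.09, 0.3, 2], [0.04, -0.045, 0.094, 0.5, 2], [0.055, -0.06, 0.094, 0.65, 2], [0.07, -0.075, 0.094, 0.8, 2], [0.082, -0.09, 0.094, 1, 2], [0.094, -0.103, 0.094, 1, 2], [0.1, -0.111, 0.094, 1, 2], [0.102, -0.113, 0.094, 1, 2]],
])

```text
clock: 9.83
eef_pos: [0.5485, 0.0311, 0.2349]
orientation: [-179.9, -0.0, 114.9]
force: [-0.5, 0.2, -2.3]
opening: 0.0065
gripper_force: 58.8
```

>>> arm_command([
  [[0, 0, 0, 0, 2], [0, 0, 0, 0, 2], [0, 0, 0, 0, 2], [0, 0, 0, 0, 2]],
])

```text
clock: 10.17
eef_pos: [0.5475, 0.0332, 0.2364]
orientation: [-180.0, -0.0, 115.1]
force: [1.0, -0.0, -2.5]
opening: 0.007
gripper_force: 58.8
```

```bash
python3 - <<'E'
from h import *
snap('side','side5'); snap('top','top5'); s=robot.read_state();print(s['eef_pos'],s['opening'],s['force'],s['orientation'])
a=cv2.imread('pics/top5.png')[150:310,140:340];b=cv2.imread('pics/side5.png')[130:290,220:420]
cv2.imwrite('pics/p5.png',cv2.resize(np.hstack([a,b]),None,fx=2,fy=2,interpolation=cv2.INTER_CUBIC))
E
```

```text
[0.54771671 0.03306498 0.2365307 ] 0.006833893517624163 [ 0.55626319 -0.34368929 -2.17841342] [1.79986746e+02 1.49312258e-03 1.15064616e+02]
```

View pics/p5.png

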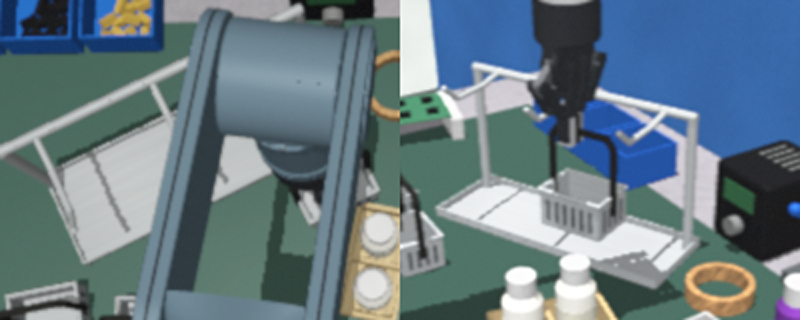

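>>> arm_command([
  [[0.011, 0.005, 0, 0, 2], [0.023, 0.0105, 0, 0, 2], [0.036, 0.016, 0, 0, 2], [0.049, 0.022, 0, 0, 2], [0.062, 0.028, 0, 0, 2], [0.075, 0.034, 0, 0, 2], [0.087, 0.0395, 0, 0, 2], [0.096, 0.044, 0, 0, 2], [0.102, 0.0465, 0, 0, 2], [0.102, 0.0465, 0, 0, 2]],
])

```text
clock: 11.1
eef_pos: [0.6508, 0.0797, 0.236]
orientation: [180.0, -0.0, 115.1]
force: [-0.3, -0.3, -2.1]
opening: 0.0066
gripper_force: 58.8
```

```bash
python3 - <<'E'
from h import *
s=robot.read_state();print(s['eef_pos'],s['force'],s['moment'])
snap('side','side6');snap('top','top6')
E
```

```text
[0.65079767 0.07966011 0.23599319] [-0.29937821 -0.30127302 -2.06281151] [-0.0408264   0.0075391   0.01622537]
```

>>> arm_command([
  [[0, 0, -0.008, 0, 2], [0, 0, -0.016, 0, 2], [0, 0, -0.024, 0, 2], [0, 0, -0.03, 0, 2], [0, 0, -0.034, 0, 2], [0, 0, -0.037, 0, 2], [0, 0, -0.037, 0, 2], [0, 0, -0.037, 0, 2]],
])

```text
clock: 11.87
eef_pos: [0.6501, 0.0789, 0.1992]
orientation: [-180.0, -0.0, 115.0]
force: [0.4, -0.3, -2.9]
opening: 0.0066
gripper_force: 58.9
```

```bash
python3 - <<'E'
from h import *
s=robot.read_state();print(s['eef_pos'],s['force'],s['moment'])
snap('side','side7')
b=cv2.imread('pics/side7.png')[130:290,260:440]
cv2.imwrite('pics/p7.png',cv2.resize(b,None,fx=3.5,fy=3.5,interpolation=cv2.INTER_CUBIC))
E
```

```text
[0.65009946 0.07885448 0.19924169] [ 0.43946033 -0.2566224  -2.93534445] [0.00712688 0.04862032 0.02004258]
```

>>> arm_command([
  [[0, 0, -0.002, 0, 2], [0, 0, -0.004, 0, 2], [0, 0, -0.005, 0, 2], [0, 0, -0.005, 0, 2]],
])

```text
clock: 12.25
eef_pos: [0.6506, 0.0789, 0.1965]
orientation: [179.9, 0.1, 115.0]
force: [-2.5, 0.3, 7.9]
opening: 0.0068
gripper_force: 59.9
```

Contact at bar height ≈0.204, which matches the seat. Opening gently, then straight up.

>>> arm_command([
  [[0, 0, 0.002, 0, 8], [0, 0, 0.002, 0, 12], [0, 0, 0.002, 0, 20], [0, 0, 0.002, 0, 30], [0, 0, 0.002, 0, 36], [0, 0, 0.002, 0, 36], [0, 0, 0.012, 0, 36], [0, 0, 0.03, 0, 36], [0, 0, 0.06, 0, 36], [0, 0, 0.07, 0, 36]],
])

```text
clock: 13.08
eef_pos: [0.6516, 0.0789, 0.2691]
orientation: [179.7, 0.2, 115.0]
force: [0.2, 0.1, 0.6]
opening: 0.0362
gripper_force: 0.0
```

>>> arm_command([
  [[-0.03, 0.01, 0, -0.1, 70], [-0.06, 0.035, 0, -0.25, 70], [-0.09, 0.06, 0, -0.4, 70], [-0.12, 0.085, 0, -0.55, 70], [-0.15, 0.11, 0, -0.7, 70], [-0.18, 0.135, 0, -0.82, 70], [-0.21, 0.16, 0, -0.82, 70], [-0.239, 0.186, 0, -0.82, 70], [-0.239, 0.186, 0, -0.82, 70]],
])

```text
clock: 13.83
eef_pos: [0.4058, 0.2686, 0.265]
orientation: [-179.9, -0.1, 90.7]
force: [-0.6, 0.1, 0.5]
opening: 0.0697
gripper_force: 0.0
```

```bash
python3 - <<'E'
from h import *
s=robot.read_state();print(s['eef_pos'],s['orientation'],s['force'])
snap('side','side8');snap('top','top8')
a=cv2.imread('pics/top8.png')[140:340,130:330];b=cv2.imread('pics/side8.png')[130:330,200:400]
cv2.imwrite('pics/p8.png',cv2.resize(np.hstack([a,b]),None,fx=2,fy=2,interpolation=cv2.INTER_CUBIC))
E
```

```text
[0.40581498 0.26858967 0.26498061] [-1.79896534e+02 -1.46857484e-01  9.06982004e+01] [-0.56481656  0.12433531  0.50179596]
```

View pics/p8.png

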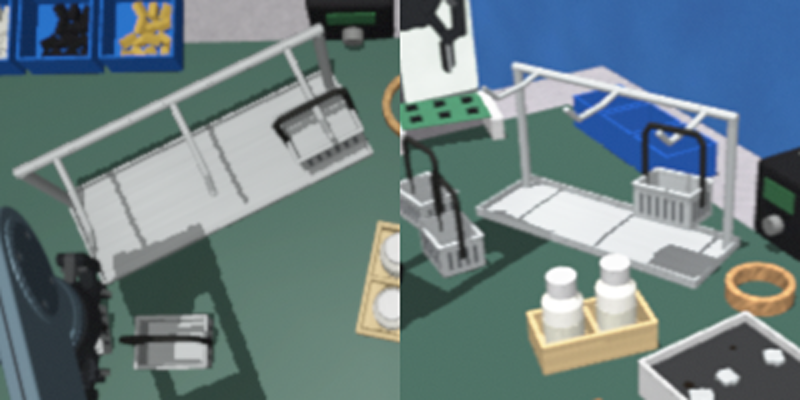

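Basket C hangs level on hook1 in both views. Basket B next; it hasn't moved.

>>> arm_command([
  [[0.004, -0.002, -0.03, 0, 60], [0.004, -0.002, -0.065, 0, 60], [0.004, -0.002, -0.1, 0, 60], [0.004, -0.002, -0.13, 0, 60], [0.004, -0.002, -0.153, 0, 60], [0.004, -0.002, -0.153, 0, 60], [0.004, -0.002, -0.153, 0, 60], [0.004, -0.002, -0.153, 0, 2], [0.004, -0.002, -0.153, 0, 2], [0.004, -0.002, -0.153, 0, 2]],
])

```text
clock: 14.77
eef_pos: [0.4166, 0.2632, 0.1131]
orientation: [179.8, -0.1, 90.4]
force: [0.5, -0.0, 0.2]
opening: 0.0243
gripper_force: 0.0
```

>>> arm_command([
  [[0, 0, 0, 0, 2], [0, 0, 0, 0, 2], [0, 0, 0, 0, 2], [0, 0, 0, 0, 2], [0, 0, 0, 0, 2], [0, 0, 0, 0, 2], [0, 0, 0.01, 0, 2], [0, 0, 0.03, 0, 2], [0, 0, 0.03, 0, 2]],
])

```text
clock: 15.52
eef_pos: [0.4168, 0.2637, 0.1445]
orientation: [179.7, -0.1, 90.4]
force: [1.3, 0.4, -1.9]
opening: 0.0069
gripper_force: 58.8
```

```bash
python3 - <<'E'
from h import *
s=robot.read_state();print(s['eef_pos'],s['orientation'],s['force'],s['moment'])
E
```

```text
[0.41683941 0.26366875 0.14454687] [ 1.79704630e+02 -1.00942402e-01  9.04361174e+01] [ 1.26131231  0.42776891 -1.9472861 ] [ 0.09581188 -0.11692815  0.01522996]
```

>>> arm_command([
  [[0, 0, 0.03, 0, 2], [0, -0.005, 0.06, 0, 2], [0.01, -0.02, 0.085, 0.15, 2], [0.02, -0.035, 0.092, 0.3, 2], [0.032, -0.05, 0.092, 0.45, 2], [0.044, -0.065, 0.092, 0.6, 2], [0.056, -0.08, 0.092, 0.75, 2], [0.066, -0.093, 0.092, 0.82, 2], [0.073, -0.102, 0.092, 0.82, 2], [0.074, -0.104, 0.092, 0.82, 2]],
])

```text
clock: 16.35
eef_pos: [0.4901, 0.1575, 0.2329]
orientation: [-180.0, 0.0, 114.8]
force: [-0.0, -0.0, -3.4]
opening: 0.007
gripper_force: 58.8
```

>>> arm_command([
  [[0, 0, 0, 0, 2], [0, 0, 0, 0, 2], [0, 0, 0, 0, 2], [0, 0, 0, 0, 2]],
])

```text
clock: 16.68
eef_pos: [0.4885, 0.1596, 0.2333]
orientation: [-180.0, -0.0, 115.1]
force: [0.1, -1.1, -2.1]
opening: 0.0064
gripper_force: 58.8
```

>>> arm_command([
  [[0.009, 0.004, 0.004, 0, 2], [0.022, 0.01, 0.004, 0, 2], [0.036, 0.0165, 0.004, 0, 2], [0.049, 0.0225, 0.004, 0, 2], [0.062, 0.0285, 0.004, 0, 2], [0.075, 0.0345, 0.004, 0, 2], [0.087, 0.04, 0.004, 0, 2], [0.096, 0.044, 0.004, 0, 2], [0.102, 0.0467, 0.004, 0, 2], [0.102, 0.0467, 0.004, 0, 2]],
])

```text
clock: 17.52
eef_pos: [0.5916, 0.2065, 0.237]
orientation: [180.0, -0.0, 115.1]
force: [-0.1, 0.9, -2.2]
opening: 0.0067
gripper_force: 58.8
```

>>> arm_command([
  [[0, 0, -0.008, 0, 2], [0, 0, -0.016, 0, 2], [0, 0, -0.024, 0, 2], [0, 0, -0.03, 0, 2], [0, 0, -0.035, 0, 2], [0, 0, -0.037, 0, 2], [0, 0, -0.039, 0, 2], [0, 0, -0.039, 0, 2]],
])

```text
clock: 18.18
eef_pos: [0.591, 0.2055, 0.198]
orientation: [-180.0, -0.0, 115.0]
force: [-1.7, 0.3, -1.7]
opening: 0.0066
gripper_force: 58.9
```

>>> arm_command([
  [[0, 0, -0.002, 0, 2], [0, 0, -0.003, 0, 2], [0, 0, -0.003, 0, 2], [0, 0, -0.003, 0, 2]],
])

```text
clock: 18.52
eef_pos: [0.5914, 0.2056, 0.1959]
orientation: [179.9, 0.0, 115.0]
force: [0.2, 0.1, -0.7]
opening: 0.0068
gripper_force: 59.0
```

>>> arm_command([
  [[0, 0, -0.002, 0, 2], [0, 0, -0.003, 0, 2], [0, 0, -0.003, 0, 2]],
])

```text
clock: 18.77
eef_pos: [0.5916, 0.2058, 0.1947]
orientation: [179.8, 0.1, 115.0]
force: [-3.7, -0.3, 10.9]
opening: 0.007
gripper_force: 60.1
```

>>> arm_command([
  [[0, 0, 0.002, 0, 8], [0, 0, 0.002, 0, 12], [0, 0, 0.002, 0, 20], [0, 0, 0.002, 0, 30], [0, 0, 0.002, 0, 36], [0, 0, 0.002, 0, 36], [0, 0, 0.012, 0, 36], [0, 0, 0.03, 0, 36], [0, 0, 0.06, 0, 36], [0, 0, 0.075, 0, 36]],
])

```text
clock: 19.6
eef_pos: [0.5919, 0.2058, 0.2709]
orientation: [179.8, 0.1, 115.0]
force: [0.0, -0.3, 0.7]
opening: 0.0363
gripper_force: 0.0
```

>>> arm_command([
  [[-0.03, 0.02, 0, -0.1, 36], [-0.06, 0.05, 0, -0.2, 36], [-0.09, 0.08, 0, -0.3, 36], [-0.12, 0.115, 0, -0.4, 36], [-0.15, 0.15, 0, -0.46, 60], [-0.165, 0.175, 0, -0.46, 60], [-0.173, 0.19, 0, -0.46, 60], [-0.173, 0.19, 0, -0.46, 60]],
])

```text
clock: 20.27
eef_pos: [0.4155, 0.3989, 0.2683]
orientation: [180.0, -0.1, 101.5]
force: [0.2, -0.2, 0.7]
opening: 0.0597
gripper_force: 0.0
```

```bash
python3 - <<'E'
from h import *
s=robot.read_state();print(s['eef_pos'],s['orientation'],s['force'])
i=snap('side','side9');t=snap('top','top9')
# compare regions with start: scraper, board, basket A in side
for n,(x,y,w,h) in {'scraper':(270,320,60,60),'A':(190,190,35,50),'deck':(330,290,100,80)}.items():
    d=cv2.absdiff(cv2.imread('pics/side0.png'),cv2.imread('pics/side9.png')).max(2)[y:y+h,x:x+w]; print(n,(d>40).mean())
E
```

```text
[0.41546376 0.39892606 0.2683405 ] [ 1.79968055e+02 -1.08101688e-01  1.01495946e+02] [ 0.20022013 -0.17478961  0.66447587]
scraper 0.0
A 0.056
deck 0.129625
```

>>> arm_command([
  [[0.003, -0.003, -0.03, 0, 60], [0.003, -0.003, -0.065, 0, 60], [0.003, -0.003, -0.1, 0, 60], [0.003, -0.003, -0.13, 0, 60], [0.003, -0.003, -0.156, 0, 60], [0.003, -0.003, -0.156, 0, 60], [0.003, -0.003, -0.156, 0, 60], [0.003, -0.003, -0.156, 0, 2], [0.003, -0.003, -0.156, 0, 2], [0.003, -0.003, -0.156, 0, 2]],
])

```text
clock: 21.2
eef_pos: [0.4225, 0.3932, 0.1135]
orientation: [179.8, -0.1, 101.2]
force: [-0.1, 0.8, -0.3]
opening: 0.0239
gripper_force: 0.0
```

>>> arm_command([
  [[0, 0, 0, 0, 2], [0, 0, 0, 0, 2], [0, 0, 0, 0, 2], [0, 0, 0, 0, 2], [0, 0, 0, 0, 2], [0, 0, 0, 0, 2], [0, 0, 0.01, 0, 2], [0, 0, 0.03, 0, 2], [0, 0, 0.03, 0, 2]],
])

```text
clock: 21.95
eef_pos: [0.4226, 0.3938, 0.1449]
orientation: [179.7, -0.1, 101.2]
force: [0.7, 0.6, -0.1]
opening: 0.0066
gripper_force: 58.8
```

```bash
python3 - <<'E'
from h import *
s=robot.read_state();print(s['eef_pos'],s['orientation'],s['force'],s['moment'])
E
```

```text
[0.42263908 0.39381094 0.14489647] [ 1.79696770e+02 -1.17824785e-01  1.01235734e+02] [ 0.66604163  0.55571297 -0.14548869] [ 0.09787276 -0.0897419  -0.01140898]
```

>>> arm_command([
  [[0, 0, 0.03, 0, 2], [0, -0.005, 0.06, 0, 2], [0, -0.02, 0.085, 0.1, 2], [0.002, -0.035, 0.095, 0.2, 2], [0.004, -0.052, 0.095, 0.3, 2], [0.006, -0.068, 0.095, 0.4, 2], [0.008, -0.084, 0.095, 0.46, 2], [0.009, -0.098, 0.095, 0.46, 2], [0.009, -0.106, 0.095, 0.46, 2], [0.009, -0.107, 0.095, 0.46, 2]],
])

```text
clock: 22.78
eef_pos: [0.4299, 0.2844, 0.2361]
orientation: [-180.0, 0.0, 114.9]
force: [-0.0, 0.1, -1.7]
opening: 0.0068
gripper_force: 58.8
```

>>> arm_command([
  [[0, 0, 0, 0, 2], [0, 0, 0, 0, 2], [0, 0, 0, 0, 2], [0, 0, 0, 0, 2]],
])

```text
clock: 23.12
eef_pos: [0.4299, 0.2862, 0.2362]
orientation: [-180.0, -0.0, 115.1]
force: [0.5, -1.1, -2.2]
opening: 0.0069
gripper_force: 58.8
```

>>> arm_command([
  [[0.009, 0.004, 0.001, 0, 2], [0.022, 0.01, 0.001, 0, 2], [0.036, 0.0165, 0.001, 0, 2], [0.049, 0.0225, 0.001, 0, 2], [0.062, 0.0285, 0.001, 0, 2], [0.075, 0.0345, 0.001, 0, 2], [0.087, 0.04, 0.001, 0, 2], [0.096, 0.044, 0.001, 0, 2], [0.102, 0.047, 0.001, 0, 2], [0.102, 0.047, 0.001, 0, 2]],
])

```text
clock: 23.95
eef_pos: [0.5335, 0.3334, 0.2367]
orientation: [180.0, -0.0, 115.0]
force: [0.7, -0.5, -2.0]
opening: 0.0072
gripper_force: 58.7
```

>>> arm_command([
  [[0, 0, -0.008, 0, 2], [0, 0, -0.016, 0, 2], [0, 0, -0.024, 0, 2], [0, 0, -0.03, 0, 2], [0, 0, -0.035, 0, 2], [0, 0, -0.037, 0, 2], [0, 0, -0.039, 0, 2], [0, 0, -0.041, 0, 2], [0, 0, -0.041, 0, 2]],
])

```text
clock: 24.7
eef_pos: [0.5321, 0.3326, 0.1967]
orientation: [180.0, 0.0, 115.0]
force: [-0.9, -0.2, 0.6]
opening: 0.0071
gripper_force: 59.1
```

>>> arm_command([
  [[0, 0, -0.002, 0, 2], [0, 0, -0.003, 0, 2], [0, 0, -0.003, 0, 2]],
])

```text
clock: 24.95
eef_pos: [0.5324, 0.3329, 0.1957]
orientation: [179.8, 0.0, 115.0]
force: [-4.4, -0.7, 9.5]
opening: 0.0071
gripper_force: 60.1
```

>>> arm_command([
  [[0, 0, 0.002, 0, 8], [0, 0, 0.002, 0, 12], [0, 0, 0.002, 0, 20], [0, 0, 0.002, 0, 30], [0, 0, 0.002, 0, 36], [0, 0, 0.002, 0, 36], [0, 0, 0.012, 0, 36], [0, 0, 0.03, 0, 36], [0, 0, 0.06, 0, 36], [0, 0, 0.09, 0, 36]],
])

```text
clock: 25.78
eef_pos: [0.5315, 0.3324, 0.2839]
orientation: [-179.9, -0.0, 115.0]
force: [-0.2, 0.1, 0.1]
opening: 0.0358
gripper_force: 0.0
```

>>> arm_command([
  [[-0.02, -0.015, 0, 0, 36], [-0.04, -0.04, 0, 0, 36], [-0.06, -0.07, 0, 0, 36], [-0.09, -0.1, 0, 0, 36], [-0.12, -0.13, 0, 0, 36], [-0.145, -0.16, 0, 0, 36], [-0.145, -0.2, 0, 0, 50], [-0.145, -0.24, 0, 0, 50], [-0.145, -0.28, 0, 0, 50], [-0.145, -0.31, 0, 0, 50]],
])

```text
clock: 26.62
eef_pos: [0.3867, 0.0203, 0.2845]
orientation: [179.9, 0.1, 115.0]
force: [0.9, -0.2, 0.7]
opening: 0.05
gripper_force: 0.0
```

```bash
python3 - <<'E'
from h import *
s=robot.read_state();print(s['eef_pos'],s['orientation'],s['force'])
i=snap('side','sideA');t=snap('top','topA')
for n,(x,y,w,h) in {'scraper':(270,320,60,60),'cut':(300,390,60,50)}.items():
    d=cv2.absdiff(cv2.imread('pics/side0.png'),cv2.imread('pics/sideA.png')).max(2)[y:y+h,x:x+w]; print(n,(d>40).mean())
E
```

```text
[0.38665458 0.02027073 0.28446492] [1.79924357e+02 1.17084826e-01 1.15000474e+02] [ 0.90330422 -0.18991131  0.73966543]
scraper 0.0
cut 0.0
```

>>> arm_command([
  [[0, -0.04, 0, 0.02, 50], [0, -0.08, 0, 0.02, 50], [0, -0.12, 0, 0.02, 50], [0, -0.16, -0.01, 0.02, 50], [0, -0.195, -0.03, 0.02, 50], [0, -0.22, -0.06, 0.02, 50], [0, -0.231, -0.095, 0.02, 50], [0, -0.231, -0.13, 0.02, 50], [0, -0.231, -0.16, 0.02, 50], [0, -0.231, -0.18, 0.02, 50]],
])

```text
clock: 27.55
eef_pos: [0.3864, -0.2072, 0.101]
orientation: [-180.0, -0.2, 115.6]
force: [0.2, -0.7, -0.6]
opening: 0.05
gripper_force: 0.0
```

```bash
python3 - <<'E'
from h import *
s=robot.read_state();print(s['eef_pos'],s['orientation'])
E
```

```text
[ 0.38639683 -0.20715346  0.10098432] [-179.95179359   -0.18405265  115.57833201]
```

>>> arm_command([
  [[0, -0.001, -0.02, 0, 50], [0, -0.001, -0.04, 0, 50], [0, -0.001, -0.055, 0, 50], [0, -0.001, -0.058, 0, 50], [0, -0.001, -0.058, 0, 50], [0, -0.001, -0.058, 0, 8], [0, -0.001, -0.058, 0, 8], [0, -0.001, -0.058, 0, 8], [0, -0.001, -0.058, 0, 8], [0, -0.001, -0.058, 0, 8]],
], grip_force=80)

```text
clock: 28.38
eef_pos: [0.3876, -0.2098, 0.0462]
orientation: [180.0, 0.1, 115.6]
force: [-0.7, 1.1, 5.8]
opening: 0.015
gripper_force: 79.1
```

>>> arm_command([
  [[0, 0, 0, 0, 8], [0, 0, 0, 0, 8], [0, 0, 0, 0, 8], [0, 0, 0, 0, 8], [0, 0, 0, 0, 8]],
])

```text
clock: 28.8
eef_pos: [0.3877, -0.2098, 0.0462]
orientation: [180.0, 0.1, 115.6]
force: [0.9, 1.3, 6.6]
opening: 0.0147
gripper_force: 79.2
```

>>> arm_command([
  [[0, 0, 0.03, 0, 8], [0, 0, 0.06, 0, 8], [0, 0, 0.085, 0.2, 8], [0, 0, 0.085, 0.4, 8], [0, 0, 0.085, 0.6, 8], [0, 0, 0.085, 0.8, 8], [0, 0, 0.085, 1, 8], [0, 0, 0.085, 1, 8]],
])

```text
clock: 29.47
eef_pos: [0.3868, -0.2093, 0.1304]
orientation: [-180.0, -0.0, 145.8]
force: [0.5, 0.2, -1.6]
opening: 0.0149
gripper_force: 78.3
```

>>> arm_command([
  [[0.02, 0.006, 0, 0.2, 8], [0.04, 0.012, 0, 0.4, 8], [0.06, 0.018, 0, 0.6, 8], [0.08, 0.025, 0, 0.8, 8], [0.1, 0.03, 0, 1, 8], [0.12, 0.038, 0, 1, 8], [0.135, 0.043, 0, 1, 8], [0.143, 0.046, 0, 1, 8], [0.143, 0.046, 0, 1, 8]],
])

```text
clock: 30.22
eef_pos: [0.5312, -0.1628, 0.13]
orientation: [180.0, 0.0, 175.6]
force: [0.4, 0.7, -1.5]
opening: 0.0145
gripper_force: 78.4
```

>>> arm_command([
  [[0, 0, 0, 0.265, 8], [0, 0, 0, 0.265, 8], [0, 0, 0, 0.265, 8], [0, 0, 0, 0.265, 8]],
])

```text
clock: 30.55
eef_pos: [0.5294, -0.1636, 0.1303]
orientation: [180.0, -0.0, -176.7]
force: [0.0, 0.0, -1.9]
opening: 0.0149
gripper_force: 78.4
```

```bash
python3 - <<'E'
from h import *
s=robot.read_state();print(s['eef_pos'],s['orientation'],s['force'],s['joint_positions'])
E
```

```text
[ 0.52935291 -0.16364175  0.130308  ] [ 1.79993881e+02 -2.71487599e-02 -1.76665850e+02] [ 0.01047939  0.02053846 -1.91118721] [-2.87078955e+01  2.09510017e+01  9.60925934e+01 -1.03460817e-02
  6.29826644e+01 -1.22037342e+02]
```

>>> arm_command([
  [[0.001, 0, -0.015, 0, 8], [0.001, 0, -0.03, 0, 8], [0.001, 0, -0.042, 0, 8], [0.001, 0, -0.048, 0, 8], [0.001, 0, -0.051, 0, 8], [0.001, 0, -0.053, 0, 8], [0.001, 0, -0.053, 0, 8], [0.001, 0, -0.053, 0, 8]],
])

```text
clock: 31.22
eef_pos: [0.5315, -0.1637, 0.078]
orientation: [-180.0, 0.1, -176.5]
force: [1.3, 0.2, -1.5]
opening: 0.0149
gripper_force: 78.4
```

>>> arm_command([
  [[0, 0, -0.001, 0, 8], [0.0005, -0.006, -0.001, 0, 8], [0.001, -0.018, -0.001, 0, 8], [0.0018, -0.03, -0.001, 0, 8], [0.0025, -0.042, -0.001, 0, 8], [0.003, -0.054, -0.001, 0, 8], [0.0038, -0.066, -0.001, 0, 8], [0.0045, -0.078, -0.001, 0, 8], [0.005, -0.09, -0.001, 0, 8], [0.0055, -0.1, -0.001, 0, 8]],
])

```text
clock: 32.05
eef_pos: [0.5371, -0.2646, 0.0773]
orientation: [-180.0, 0.1, -176.5]
force: [-0.8, 5.4, 7.2]
opening: 0.0149
gripper_force: 79.8
```

>>> arm_command([
  [[0.0006, -0.01, 0, 0, 8], [0.0012, -0.02, 0, 0, 8], [0.0018, -0.03, 0, 0, 8], [0.0025, -0.04, 0, 0, 8], [0.003, -0.05, 0, 0, 8], [0.0036, -0.06, 0, 0, 8], [0.0042, -0.07, 0, 0, 8], [0.0048, -0.08, 0, 0, 8], [0.005, -0.088, 0, 0, 8], [0.005, -0.088, 0, 0, 8]],
])

```text
clock: 32.88
eef_pos: [0.5419, -0.3543, 0.0773]
orientation: [-179.9, 0.1, -176.5]
force: [-0.5, -0.7, 4.3]
opening: 0.0153
gripper_force: 79.3
```

```bash
python3 - <<'E'
from h import *
s=robot.read_state();print(s['eef_pos'],s['orientation'],s['force'])
snap('side','sideB');snap('top','topB')
E
```

```text
[ 0.54192407 -0.35428473  0.07731059] [-1.79865670e+02  9.56515882e-02 -1.76515632e+02] [-0.48249186 -0.67462274  4.30589357]
```

>>> arm_command([
  [[0, 0, 0.025, 0, 8], [0, 0, 0.045, 0, 8], [0.008, 0.03, 0.045, 0, 8], [0.015, 0.065, 0.045, 0, 8], [0.022, 0.1, 0.045, 0, 8], [0.028, 0.135, 0.045, 0, 8], [0.034, 0.165, 0.045, 0, 8], [0.0385, 0.188, 0.045, 0, 8], [0.0385, 0.194, 0.045, 0, 8], [0.0385, 0.194, 0.045, 0, 8]],
])

```text
clock: 33.82
eef_pos: [0.5798, -0.1557, 0.1207]
orientation: [180.0, -0.1, -176.3]
force: [0.5, -0.3, -1.9]
opening: 0.0147
gripper_force: 78.5
```

>>> arm_command([
  [[0, 0, -0.015, 0, 8], [0, 0, -0.03, 0, 8], [0, 0, -0.038, 0, 8], [0, 0, -0.042, 0, 8], [0, 0, -0.0445, 0, 8], [0, 0, -0.0445, 0, 8]],
])

```text
clock: 34.32
eef_pos: [0.5797, -0.1586, 0.0775]
orientation: [-180.0, -0.0, -176.5]
force: [0.9, -0.8, -1.1]
opening: 0.0148
gripper_force: 78.6
```

>>> arm_command([
  [[0, 0, -0.001, 0, 8], [0.0005, -0.006, -0.001, 0, 8], [0.001, -0.018, -0.001, 0, 8], [0.0018, -0.03, -0.001, 0, 8], [0.0025, -0.042, -0.001, 0, 8], [0.003, -0.054, -0.001, 0, 8], [0.0038, -0.066, -0.001, 0, 8], [0.0045, -0.078, -0.001, 0, 8], [0.0055, -0.09, -0.001, 0, 8], [0.006, -0.1, -0.001, 0, 8]],
])

```text
clock: 35.15
eef_pos: [0.5869, -0.2583, 0.0773]
orientation: [-180.0, 0.1, -176.5]
force: [-1.4, 4.7, 6.2]
opening: 0.0151
gripper_force: 79.3
```

>>> arm_command([
  [[0.0006, -0.01, 0, 0, 8], [0.0012, -0.02, 0, 0, 8], [0.0018, -0.03, 0, 0, 8], [0.0025, -0.04, 0, 0, 8], [0.003, -0.05, 0, 0, 8], [0.0036, -0.06, 0, 0, 8], [0.0042, -0.07, 0, 0, 8], [0.0048, -0.08, 0, 0, 8], [0.0055, -0.093, 0, 0, 8], [0.0055, -0.093, 0, 0, 8]],
])

```text
clock: 35.98
eef_pos: [0.5923, -0.3537, 0.0774]
orientation: [-179.8, 0.2, -176.5]
force: [-0.7, -4.2, 4.1]
opening: 0.0151
gripper_force: 79.3
```

>>> arm_command([
  [[0, 0, 0.03, 0, 8], [0, 0, 0.06, 0, 8], [-0.03, 0.02, 0.08, 0, 8], [-0.06, 0.04, 0.08, 0, 8], [-0.1, 0.06, 0.08, 0, 8], [-0.14, 0.08, 0.08, 0, 8], [-0.18, 0.095, 0.08, 0, 8], [-0.205, 0.11, 0.08, 0, 8], [-0.205, 0.11, 0.08, 0, 8]],
])

```text
clock: 36.73
eef_pos: [0.3796, -0.2347, 0.1542]
orientation: [179.6, -0.4, -176.5]
force: [0.1, 1.5, -2.8]
opening: 0.0152
gripper_force: 78.7
```

```bash
python3 - <<'E'
from h import *
from m import W
from scipy.ndimage import label,find_objects
s=robot.read_state();print(s['eef_pos'],s['orientation'],s['force'])
i=snap('side','sideC');t=snap('top','topC')
q=np.load('q.pkl',allow_pickle=True)
# rectified deck from side and top: 0.5 mm/px, deck x -.075..075, y .11..-.11 at z .036
for n,im in(('side',i),('top',t)):
    pts=[(.075,.11,.036),(.075,-.11,.036),(-.075,-.11,.036),(-.075,.11,.036)]
    src=np.float32([proj(im,p) for p in W(q['deck'],pts)]); H=cv2.getPerspectiveTransform(src,np.float32([[0,0],[440,0],[440,300],[0,300]]))
    r=cv2.warpPerspective(im['color'],H,(440,300))[12:-12,12:-4]; m=(r.min(2)>110)
    st=cv2.connectedComponentsWithStats(m.astype(np.uint8))[2]; print(n,[list(x) for x in st[1:] if x[4]>100])
    cv2.imwrite(f'pics/rect_{n}.png',r[:,:,::-1])
E
```

```text
[ 0.37956126 -0.2346939   0.15415679] [ 179.6108493    -0.39319768 -176.4558063 ] [ 0.10020154  1.47531289 -2.7599049 ]
side [[np.int32(17), np.int32(266), np.int32(407), np.int32(10), np.int32(2966)]]
top [[np.int32(421), np.int32(1), np.int32(3), np.int32(217), np.int32(430)], [np.int32(378), np.int32(263), np.int32(18), np.int32(13), np.int32(109)]]
```

The side view shows only the near lip above the deck. The top view has one small bright blob near deck (−0.065, −0.085), so I'll swing the arm aside and check that corner.

>>> arm_command([
  [[0, 0.03, 0.03, 0, 8], [0, 0.06, 0.05, 0, 8], [0, 0.09, 0.05, 0, 8], [0, 0.12, 0.05, 0, 8], [0, 0.15, 0.05, 0, 8], [0, 0.18, 0.05, 0, 8], [0, 0.21, 0.05, 0, 8], [0, 0.24, 0.05, 0, 8], [0, 0.24, 0.05, 0, 8]],
])

```text
clock: 37.58
eef_pos: [0.3873, 0.0036, 0.2063]
orientation: [179.9, 0.1, -176.2]
force: [-0.5, 0.0, -1.2]
opening: 0.0151
gripper_force: 79.0
```

```bash
python3 - <<'E'
from h import *
from m import W
i=snap('side','sideD');t=snap('top','topD')
q=np.load('q.pkl',allow_pickle=True)
pts=[(.075,.11,.036),(.075,-.11,.036),(-.075,-.11,.036),(-.075,.11,.036)]
for n,im in(('side',i),('top',t)):
    src=np.float32([proj(im,p) for p in W(q['deck'],pts)]); H=cv2.getPerspectiveTransform(src,np.float32([[0,0],[440,0],[440,300],[0,300]]))
    r=cv2.warpPerspective(im['color'],H,(440,300))[12:-12,12:-4]; m=(r.min(2)>110)
    st=cv2.connectedComponentsWithStats(m.astype(np.uint8))[2]; print(n,[[int(v) for v in x] for x in st[1:] if x[4]>60])
p=proj(t,W(q['deck'],[(-.065,-.085,.04)])[0]); u,v=p.astype(int); print(p)
print(t['color'][v-6:v+8,u-10:u+12].min(2))
# trough counts
c=t['color'][195:285,440:500]; 
a=cv2.imread('pics/topD.png')[195:295,360:500]; b=cv2.imread('pics/sideD.png')[280:385,310:485]
cv2.imwrite('pics/pD.png',np.vstack([cv2.resize(a,(420,300),interpolation=cv2.INTER_CUBIC),cv2.resize(b,(420,252),interpolation=cv2.INTER_CUBIC)]))
E
```

```text
side [[0, 265, 424, 11, 3878]]
top [[421, 3, 3, 273, 501]]
[451.84818057 268.92259047]
[[ 77  77  77  78  77  77  77  77  76  75  77  76  75  76  75  76  74  75
   90 157 197 189]
 [ 77  77  77  78  77  77  78  76  77  77  77  76  76  76  75  75  75  75
   86 147 197 192]
 [ 78  78  77  77  77  77  77  78  77  77  76  77  77  76  76  77  75  75
   83 135 195 190]
 [ 78  77  76  77  77  78  78  77  78  77  77  76  77  76  75  76  76  76
   80 125 191 188]
 [ 78  78  78  77  77  77  77  77  77  77  76  77  77  76  77  77  76  75
   77 115 189 189]
 [ 79  79  78  77  77  78  77  77  77  78  78  77  77  77  76  77  77  77
   76 106 188 205]
 [ 79  79  78  78  79  78  78  77  76  77  78  77  78  77  76  76  76  76
   76 100 179 211]
 [ 78  78  79  78  78  78  78  77  77  77  77  77  77  77  77  76  76  77
   76  91 159 204]
 [ 78  78  78  79  78  78  77  78  77  76  77  78  77  78  77  80  80  83
   84  94 149 201]
 [ 78  78  81  83  82  84  86  87  87  91  94 100 105 105 107 117 123 129
  133 135 160 196]
 [106 108 119 124 120 128 134 135 136 151 162 176 185 186 186 188 188 183
  179 177 176 184]
 [187 188 190 191 189 184 181 180 173 175 180 183 188 189 185 182 180 173
  167 165 158 154]
 [190 189 186 184 182 175 170 168 160 155 153 145 143 143 137 132 131 127
  124 124 119 117]
 [145 144 138 133 132 128 124 122 119 116 115 111 109 109 107 105 104 103
  100  99  97  95]]
```

The deck is clear from above; the blob was only the gripper. Now I'll stand the scraper back on the board, clear of the cutters.

>>> arm_command([
  [[0, -0.03, 0, 0, 8], [-0.002, -0.06, 0, 0, 8], [-0.004, -0.09, 0, 0, 8], [-0.006, -0.12, -0.02, 0, 8], [-0.008, -0.15, -0.05, 0, 8], [-0.009, -0.18, -0.08, 0, 8], [-0.009, -0.205, -0.1, 0, 8], [-0.009, -0.214, -0.12, 0, 8], [-0.009, -0.214, -0.135, 0, 8], [-0.009, -0.214, -0.14, 0, 8]],
])

```text
clock: 38.52
eef_pos: [0.3765, -0.2164, 0.0636]
orientation: [179.9, -0.1, -176.6]
force: [-0.3, 0.8, -1.7]
opening: 0.0148
gripper_force: 79.0
```

>>> arm_command([
  [[0, 0, -0.008, 0, 8], [0, 0, -0.013, 0, 8], [0, 0, -0.017, 0, 8], [0, 0, -0.018, 0, 8], [0, 0, -0.018, 0, 8]],
])

```text
clock: 38.93
eef_pos: [0.3779, -0.2143, 0.0481]
orientation: [-180.0, 0.0, -176.4]
force: [-0.3, -0.0, -1.8]
opening: 0.0151
gripper_force: 79.0
```

>>> arm_command([
  [[0, 0, -0.0015, 0, 8], [0, 0, -0.002, 0, 8], [0, 0, -0.002, 0, 8], [0, 0, -0.002, 0, 30], [0, 0, -0.002, 0, 40], [0, 0, -0.002, 0, 40], [0, 0, -0.002, 0, 40], [0, 0, 0.03, 0, 40], [0, 0, 0.065, 0, 40], [0, 0, 0.1, 0, 40]],
])

```text
clock: 39.77
eef_pos: [0.3769, -0.2138, 0.1485]
orientation: [179.9, -0.1, -176.4]
force: [0.4, -0.8, 0.3]
opening: 0.0403
gripper_force: 0.0
```

>>> arm_command([
  [[0, 0.03, 0.03, 0, 40], [-0.02, 0.06, 0.06, 0, 40], [-0.04, 0.09, 0.09, 0, 40], [-0.06, 0.12, 0.12, 0, 40], [-0.06, 0.15, 0.15, 0, 40], [-0.06, 0.18, 0.15, 0, 40], [-0.06, 0.2, 0.15, 0, 40], [-0.06, 0.22, 0.15, 0, 40], [-0.06, 0.24, 0.15, 0, 40], [-0.06, 0.24, 0.15, 0, 40]],
])

```text
clock: 40.6
eef_pos: [0.3169, 0.0283, 0.298]
orientation: [179.9, 0.1, -176.2]
force: [-0.6, 0.2, 0.1]
opening: 0.0399
gripper_force: 0.0
```

```bash
python3 - <<'E'
from h import *
s=robot.read_state();print(s['eef_pos'],s['force'],s['clock'])
snap('side','sideE');snap('top','topE')
a=cv2.imread('pics/topE.png')[200:350,340:500]; b=cv2.imread('pics/sideE.png')[300:420,260:480]; c=cv2.imread('pics/sideE.png')[140:320,180:400]
z=lambda m,w,h:cv2.resize(m,(w,h),interpolation=cv2.INTER_CUBIC)
cv2.imwrite('pics/pE.png',np.hstack([np.vstack([z(a,320,300),z(b,320,174)]),z(c,478,474)])[:, :800])
E
```

```text
[0.31691727 0.02829266 0.29802321] [-0.57247572  0.19081784  0.06716631] 40.6
```

View pics/pE.png

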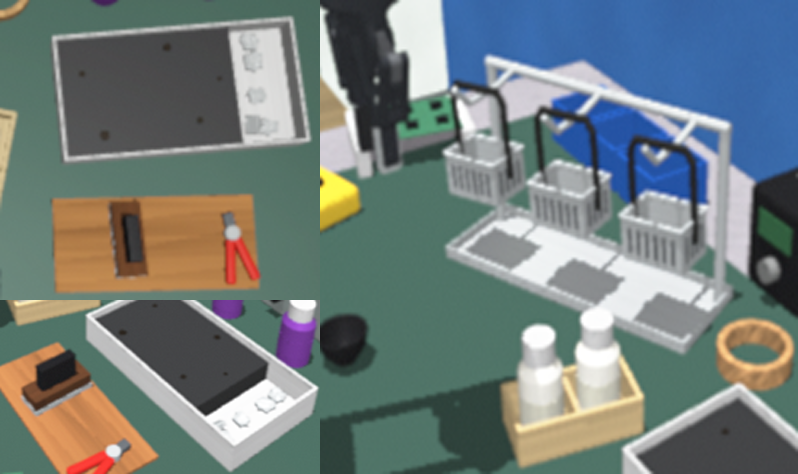

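The deck is empty. The trough holds all five chips: four places near (248,42), (252,62), (256,95) and an overlapping pair at (262,125). The scraper stands on the board, both bottles are in the caddy, and all three baskets hang level. Handing in.

```bash
python3 -c "
from cell import robot
print(robot.hand_in())"
```

```text
the job is handed in; nothing more can be done
None
```

I handed the job in at about 41 s: the flux bottle is in the free bay, all five chips are in the trough, the scraper is back on its board and all three baskets are on the rack; the hand-in gave no verdict, so this rests on my last pictures.

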